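# Finish a layer of tapered ingots and start the next one crosswise

## Robot

A 7-joint arm with a two-finger parallel gripper is mounted at the origin on a cart in front of the work surface, level with it; the furniture and walls round the work are solid. World frame = base frame: x ahead of the robot, y to its left, z up, the work surface at z = 0. Lengths are in m, angles in rad, forces in N, time in s.
With the tool pointing down it reaches from about 0.425 to 0.825 m from the base axis. Payload 3.6 kg.
Tool frame: the origin (TCP) lies between the finger pads; the fingertips stand 25 mm ahead of it and the grasp point (between the pads) lies 6 mm ahead of it; z points along the fingers, y is the direction in which the jaws open and shut (so a half turn about z gives the same grasp; the last joint's range is limited). The gripper opens to 93 mm and grips with 3 to 60 N. Pads are 15 mm wide; open, the fingers measure 128 mm over their backs; the gripper's body (75 mm by 188 mm) begins 65 mm behind the grasp point.
Start: joints at [-1.28, 0.615, -0.013, 1.423, 0.008, 1.103, -0.04], TCP at [0.202, 0.618, 0.244] pointing down, gripper open.
Joint ranges: [-3.12, 3.12], [-0.3, 2.06], [-1.34, 1.32], [0.26, 2.42], [-1.36, 4.5], [0.01, 1.98], [-2.84, 2.84]. Speed limits (rad/s): [2.79, 2.79, 3.14, 3.14, 3.14, 3.14, 3.14].

## Interface

Orientations are given as a rotation vector (axis times angle).
In Python, from bench import env gives the robot as it stands. The module is installed in compiled form; this text tells all that it offers.
- The arm moves only by the shell command python3 -m pendant 'ROWS'. ROWS is JSON, a list of rows, each a list of 3 entries, a list of its own where there are three numbers: the shift along the tool's x, y, z in cm, then the turn, a rotation vector about the tool's x, y, z in degrees, then the opening, from 0 (shut) to 1 (fully open). A call has 1 to 12 rows; each row shifts and turns the pose as measured when the row begins, along the tool's axes as they then stand; what a row does not reach is not made up. A row lasts 1/8 s, in which the tool goes at most 62.5 mm and 10.7 degrees, less where a joint would pass 70% of its speed; a pose out of reach is approached as far as the arm can. A call with a gripper value outside its range is refused whole. The fingers move at their own pace and stop on an object; the grip force is fixed at half the most. Time passes only in rows, so rows that do not move let the fingers close. It gives the time, the measured TCP pose, the force and the opening at its end, in the units of the state.
- env.sense(): the state, without advancing time (a new reading comes with each control period).
- env.snapshot(name): name is "side" or "top"; returns a dict with "pixels" (384x512x3 uint8, blue, green, red), "intrinsics" (3x3 intrinsics, pixels), "view" (4x4, takes a point from world to camera coordinates). Camera axes: x right, y up, looking along -z (the intrinsics and any distortion apply to the point x, -y, -z); pixel columns grow to the right and rows downward; lengths in m; the calibration is good to about 2 mm. A picture is of the moment at which its call begins. There is no depth.
- env.sign_off(): hands the job in, once; it reports no verdict.
The state is a dict: "time_s": time; "joints": joint angles; "qvel": joint speeds; "joint_torque": joint torques, N m; "position": TCP position; "eef_rot": TCP orientation; "force": force on the tool from outside, world axes, zero at the start; "torque": the same for the moment, N m; "opening": finger opening in m.
Only numpy, scipy, OpenCV 4.12 (cv2) and the standard library are available. Lean on these libraries where they do the work, as an engineer would, in place of code of your own. Each camera call takes 0.05 s, during which the arm holds its last target. There are 200 camera calls.

## Task

Two grey metal reference ingots lie wide side down on the wooden stacking board, with a gap between them. Set the loose grey ingot that lies narrow side down into this gap just as it lies, its ends even with its neighbours and its top flush with theirs; then lay the other loose grey ingot, wide side down as it is, squarely crosswise over the middle of the three. Leave the copper ingot where it is.

Things in the scene. Friction and masses are not known exactly. Their poses are not given: they have to be found in the camera images.
- board: Fixed wooden board, 120 (x) x 144 (y) x 12 mm; origin under its centre, z up. Two grey ingots are fast on it, wide side down, long axis along x, centred at x = 0, y = +-32 mm, tops 38 mm above the origin. The gap along x at y = 0 is 28 mm wide at the board, 44 mm at the top (4 mm play each side for an inverted ingot). Strips 10 mm high round the two; beyond the gap's ends bare board, 50 mm wide.
- ingot_inverted: Loose grey cast ingot lying NARROW side down (inverted), its wide face with a darker rectangular skin on top: 66 mm long, 26 mm high, wide face 36 mm, narrow face 20 mm; the two long sides slope evenly, the two end faces are upright and parallel, so it can be gripped end to end (66 mm) from above. Origin: centre of its underside (the 20 mm face); x along its length, z up. 0.3 kg. It lies on the black mat (3.5 mm thick).
- ingot_upright: Loose grey cast ingot lying WIDE side down, the plain narrow face on top: 66 mm long, 26 mm high, wide face 36 mm, narrow face 20 mm; the two long sides slope evenly, the two end faces are upright and parallel, so it can be gripped end to end (66 mm) from above. Origin: centre of its underside (the 36 mm face); x along its length, z up. 0.3 kg. It lies on the black mat (3.5 mm thick).
- ingot_copper: Loose copper-brown ingot of the same size and shape, lying narrow side down; on the mat, a bystander that stays where it is. Origin: centre of its underside; x along its length, z up.
Things that resemble listed ones, but are neither listed nor needed, are in the scene too. What is shaped like the ingot_upright but green, red or turquoise is not meant.

How it is judged:
On the way, in this order (a step that is already met when the one before it is completed fails the run):
1. the inverted grey ingot sits in the gap, down on the board (x of ingot_inverted in the frame of board between -0.012 and 0.012 m and y of ingot_inverted in the frame of board between -0.01 and 0.01 m and z of ingot_inverted in the frame of board between 0.008 and 0.016 m and angle between the x axis of ingot_inverted and the x axis of board, either way round below 0.2 rad and angle between ingot_inverted's own z axis and vertical below 0.12 rad), for 0.2 s.
2. the other grey ingot lies crosswise on the finished layer (x of ingot_upright in the frame of board between -0.015 and 0.015 m and y of ingot_upright in the frame of board between -0.015 and 0.015 m and z of ingot_upright in the frame of board between 0.034 and 0.042 m and angle between the x axis of ingot_upright and the y axis of board, either way round below 0.2 rad and angle between ingot_upright's own z axis and vertical below 0.12 rad), for 0.2 s.
At the end, for the whole second after the job is handed in: Inverted grey ingot in the gap: centred within 12 mm along and 10 mm across, down on the board within 4 mm, parallel within 0.2 rad. Other grey ingot crosswise on the layer: centred within 15 mm, down within 4 mm, square within 0.2 rad. Both level within 0.12 rad and at rest (all of step 1 and all of step 2 and linear speed of each of ingot_inverted, ingot_upright below 0.02 m/s); the robot touches nothing.
It fails at once if the copper ingot is moved more than 30 mm (distance of ingot_copper from where it was at the start of the episode above 0.03 m).
It also fails if it takes over 54 s, if anything falls off the work surface, if the arm or the gripper's body presses on something with over 40 N, if the wrist force passes 120 N, or if a joint passes its speed limit or range.

## Working session

There is one attempt and no reset: what is moved stays moved. The work goes in short steps, Python scripts to look and compute and a shell command to move; the robot and the scene stay as the last step left them, time stands still between calls to the robot, and variables do not carry over. Pictures are saved under pics/ and viewed, about 8 in all and at most 12, crops included, and the job is handed in when it is done.

```bash
mkdir -p pics
cat > h.py <<'E'
import numpy as np, cv2
from bench import env
from scipy.spatial.transform import Rotation as R
def snap(n):
    s=env.snapshot(n); return s['pixels'].copy(),np.array(s['intrinsics']),np.array(s['view'])
def ray(K,V,uv,z):
    """pixel -> world point at height z"""
    d=np.linalg.inv(K)@[uv[0],uv[1],1.]; d=np.array([d[0],-d[1],-d[2]])
    Rm=V[:3,:3]; c=-Rm.T@V[:3,3]; d=Rm.T@d
    return c+d*(z-c[2])/d[2]
def proj(K,V,P):
    P=np.atleast_2d(P); c=P@V[:3,:3].T+V[:3,3]; q=(c*[1,-1,-1])@K.T
    return q[:,:2]/q[:,2:]
E
python3 - <<'E'
from h import *
for n in('top','side'):
    p,K,V=snap(n); cv2.imwrite(f'pics/{n}0.png',p); np.savez(n+'.npz',K=K,V=V); print(K,V)
s=env.sense(); print(s['position'],s['eef_rot'],s['time_s'],s['opening'],R.from_rotvec(s['eef_rot']).as_matrix())
E
```

```text
[[391.19921092   0.         250.51762819]
 [  0.         391.19921092 188.83026152]
 [  0.           0.           1.        ]] [[ 0.00251027 -0.99969243  0.02467277  0.05109869]
 [ 0.983006    0.00699574  0.18344009 -0.49189466]
 [-0.18355628  0.023793    0.98272122 -0.80094972]
 [ 0.          0.          0.          1.        ]]
[[435.80987157   0.         256.687734  ]
 [  0.         435.80987157 190.43218248]
 [  0.           0.           1.        ]] [[ 9.65500820e-01 -2.60399360e-01 -5.83001401e-04 -4.84914123e-01]
 [ 1.71814402e-01  6.35362657e-01  7.52857294e-01 -1.44118459e-01]
 [-1.95673141e-01 -7.26984503e-01  6.58183527e-01 -8.41019045e-01]
 [ 0.00000000e+00  0.00000000e+00  0.00000000e+00  1.00000000e+00]]
[0.20227109 0.61703388 0.24259642] [-0.49537137 -3.10194365  0.00357536] 0.1 0.09303784600548673 [[-9.50262160e-01  3.11450387e-01 -6.96029347e-04]
 [ 3.11451164e-01  9.50259627e-01 -2.19408008e-03]
 [-2.19385024e-05 -2.30173043e-03 -9.99997351e-01]]
```

View pics/top0.png

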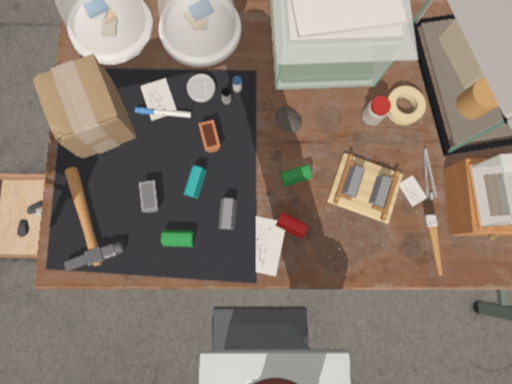

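View pics/side0.png

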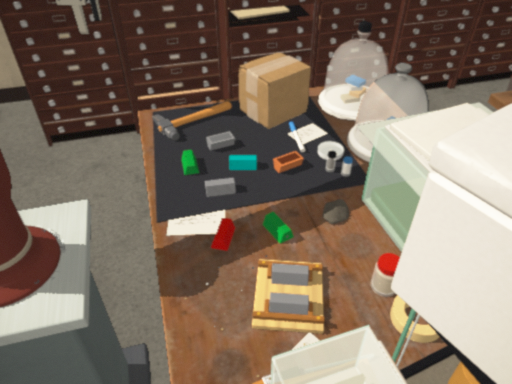

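Top view: the grey ingot at (149,197) has the dark skin, so it is the inverted one. The plain grey one at (228,214) is the upright one. Copper is at (209,136), the board at (367,187), and the green, red and turquoise ones are decoys. I'll confirm this in enlarged crops.

Run:
```python
from h import *
p=cv2.imread('pics/top0.png')
a=cv2.resize(p[160:250,120:250],None,fx=6,fy=6,interpolation=cv2.INTER_CUBIC); cv2.imwrite('pics/c1.png',a)
a=cv2.resize(p[140:235,315:445],None,fx=6,fy=6,interpolation=cv2.INTER_CUBIC); cv2.imwrite('pics/c2.png',a)
d=np.load('top.npz');K,V=d['K'],d['V']
print(-V[:3,:3].T@V[:3,3])
for n,uv,z in(('inv',(149,196),.029),('up',(228,213),.029),('board',(367,187),.03)): print(n,ray(K,V,uv,z))
```

```text
[0.33638778 0.07358114 0.87608273]
inv [0.47711965 0.27458169 0.029     ]
up [0.44077859 0.10193218 0.029     ]
board [ 0.50039467 -0.20548328  0.03      ]
```

View pics/c1.png

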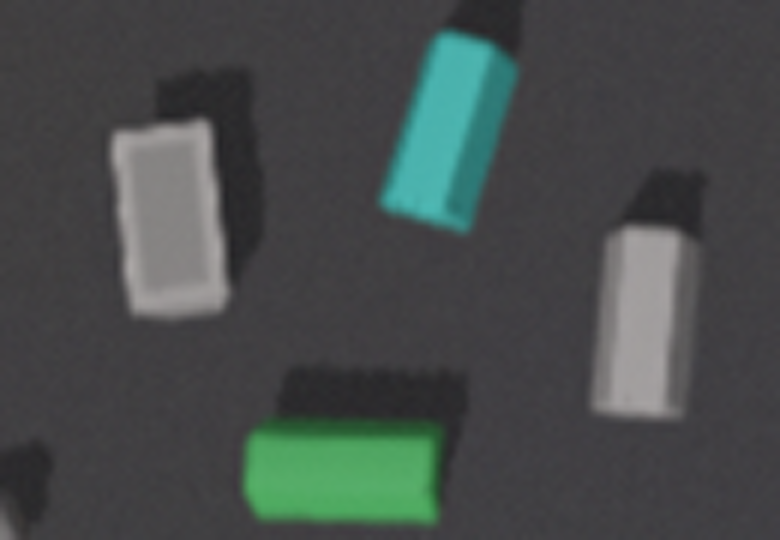

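View pics/c2.png

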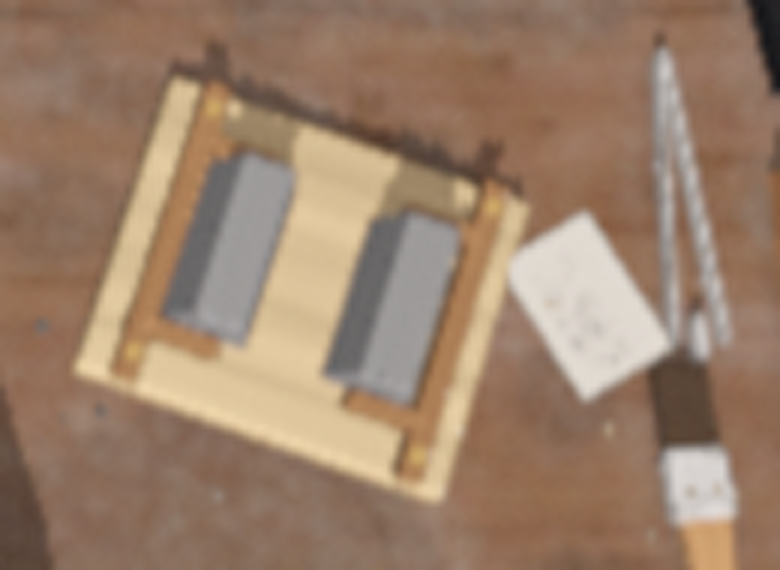

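Confirmed: the skin-topped grey ingot in crop 1 at about (170,215) is the inverted one. The plain grey one, narrow face up, at about (645,320) is the upright one. In crop 2 the board corners are at about (172,75), (530,200), (440,500) and (77,372), with the gap running along the near-vertical direction. Next I'll fit the poses.

```bash
cat >> h.py <<'E'
from scipy.optimize import minimize, least_squares
def verts(wb,wt):
    return np.array([[sx*.033,sy*w/2,z] for z,w in((0,wb),(.026,wt)) for sx in(-1,1) for sy in(-1,1)])
def place(v,x,y,a,z0):
    c,s=np.cos(a),np.sin(a); return np.c_[v[:,0]*c-v[:,1]*s+x,v[:,0]*s+v[:,1]*c+y,v[:,2]+z0]
def fit(masks,v,x0,z0):
    """masks: list of (mask,K,V); silhouettes fitted jointly"""
    def cost(q):
        t=0
        for m,K,V in masks:
            h=cv2.convexHull((proj(K,V,place(v,q[0],q[1],q[2],z0))*4*16).astype(np.float32))
            r=np.zeros((m.shape[0]*4,m.shape[1]*4),np.uint8); cv2.fillConvexPoly(r,np.round(h).astype(np.int32),255,shift=4)
            r=cv2.resize(r,(m.shape[1],m.shape[0]),interpolation=cv2.INTER_AREA)/255.
            t+=np.abs(r-m).sum()/m.sum()
        return t
    b=minimize(cost,x0,method='Nelder-Mead',options=dict(initial_simplex=np.array([x0]+[np.add(x0,d) for d in((.008,0,0),(0,.008,0),(0,0,.15))]),xatol=1e-4,fatol=1e-4))
    return b.x,b.fun
def greymask(p,uv,r=24,lo=100):
    """connected bright unsaturated blob at uv"""
    p=p.astype(int); m=((p.max(2)>lo)&(p.max(2)-p.min(2)<30)).astype(np.uint8)
    w=np.zeros_like(m); w[uv[1]-r:uv[1]+r,uv[0]-r:uv[0]+r]=1
    n,l=cv2.connectedComponents(m*w); return (l==l[uv[1],uv[0]]).astype(float)
E
python3 - <<'E'
from h import *
I={n:(cv2.imread(f'pics/{n}0.png'),np.load(n+'.npz')['K'],np.load(n+'.npz')['V']) for n in('top','side')}
for nm,ut,us,v,x0 in(('inv',(149,197),(221,140),verts(.02,.036),(.477,.275,.1)),('up',(228,213),(220,187),verts(.036,.02),(.44,.1,0.))):
    ms=[]
    for n,uv in(('top',ut),('side',us)):
        p,K,V=I[n]; m=greymask(p,uv,24,88); print(nm,n,m.sum(),np.argwhere(m).min(0),np.argwhere(m).max(0)); ms.append((m,K,V))
    for k in(ms[:1],ms[1:],ms): q,f=fit(k,v,x0,.0035); print(np.round(q[:2]*1e3,1),np.degrees(q[2]).round(1),round(f,3))
p,K,V=I['top']
b=np.array([[172,75],[530,200],[440,500],[77,372]]); L=np.array([[.06,.072,.012],[.06,-.072,.012],[-.06,-.072,.012],[-.06,.072,.012]])
i=np.array([[297,170],[462,232],[243,340],[412,400]]); L=np.r_[L,[[.033,.022,.038],[.033,-.042,.038],[-.033,.022,.038],[-.033,-.042,.038]]]
uv=(np.r_[b,i]+.5)/6-.5+[315,140]
r=least_squares(lambda q:(proj(K,V,place(L,q[0],q[1],q[2],0))-uv).ravel(),[.5,-.2,0]); print(r.x,np.degrees(r.x[2]),r.fun.round(1))
E
```

```text
inv top 559.0 [180 138] [212 157]
inv side 360.0 [131 206] [149 234]
[477.3 276.5] 8.8 0.056
[479.9 279.8] 9.5 0.123
[478.3 276.9] 8.7 0.233
up top 482.0 [198 218] [229 235]
up side 493.0 [177 204] [196 234]
[440.3 104.4] -4.7 0.074
[443.  105.1] -3.9 0.057
[441.7 104.6] -4.0 0.178
[ 0.50293059 -0.20776993 -0.34331347] -19.6704127547511 [-0.2  0.7 -0.   0.9  0.5  0.2 -0.2 -0.3 -0.2  0.2 -0.1 -0.4  0.2 -0.5
 -0.1 -0.6]
```

```bash
cat >> h.py <<'E'
def go(x,y,z,jaw):
    """print shift (cm) in present tool axes and turn (deg, tool axes) to reach TCP x,y,z with tool down, jaws along jaw deg"""
    s=env.sense(); Rc=R.from_rotvec(s['eef_rot']); p=np.array(s['position'])
    best=None
    for k in(0,180):
        a=np.radians(jaw+k); yv=np.array([np.cos(a),np.sin(a),0]); zv=np.array([0,0,-1.]); T=R.from_matrix(np.c_[np.cross(yv,zv),yv,zv])
        t=(Rc.inv()*T).as_rotvec(degrees=True)
        if best is None or np.linalg.norm(t)<np.linalg.norm(best): best=t;bT=T
    d=np.array([x,y,z])-p
    print('t',s['time_s'],'pos',p.round(4),'F',np.round(s['force'],1),'open',round(s['opening'],4),'q7',round(s['joints'][6],2))
    print('shift before turn cm',(Rc.inv().apply(d)*100).round(2),'turn deg',best.round(2),'shift after turn cm',(bT.inv().apply(d)*100).round(2))
E
python3 - <<'E'
from h import *
d=np.load('top.npz');K,V=d['K'],d['V']
for z in(0,.1,.15): print([ray(K,V,u,z)[:2].round(3) for u in((133,135),(97,157),(80,155))])
go(.478,.277,.16,8.7)
E
```

```text
[array([0.625, 0.326]), array([0.572, 0.404]), array([0.576, 0.443])]
[array([0.592, 0.297]), array([0.545, 0.367]), array([0.549, 0.401])]
[array([0.576, 0.282]), array([0.531, 0.348]), array([0.535, 0.38 ])]
t 0.1 pos [0.2023 0.617  0.2426] F [-0.2 -0.3  0.1] open 0.093 q7 -0.04
shift before turn cm [-36.79 -23.71   8.32] turn deg [-0.12  0.07 63.15] shift after turn cm [-37.78  22.11   8.26]
```

Run:
```python
from h import *
p=cv2.imread('pics/side0.png'); q=cv2.imread('pics/top0.png')
a=cv2.resize(p[45:135,225:325],(500,450),interpolation=cv2.INTER_CUBIC)
b=cv2.resize(q[50:165,30:140],None,fx=4.5,fy=4.5,interpolation=cv2.INTER_CUBIC)[:450]
b=cv2.resize(q[50:165,30:105+35],(287,300)) if 0 else b[:, :300*2]
c=np.zeros((600,500+0,3),np.uint8)
cv2.imwrite('pics/box.png',np.hstack([a[:, :400],cv2.resize(q[60:165,30:140],(400,382),interpolation=cv2.INTER_CUBIC) if 0 else cv2.copyMakeBorder(cv2.resize(q[60:165,40:140],(400,420),interpolation=cv2.INTER_CUBIC),0,30,0,0,0)]))
```

```text
(no output)
```

View pics/box.png

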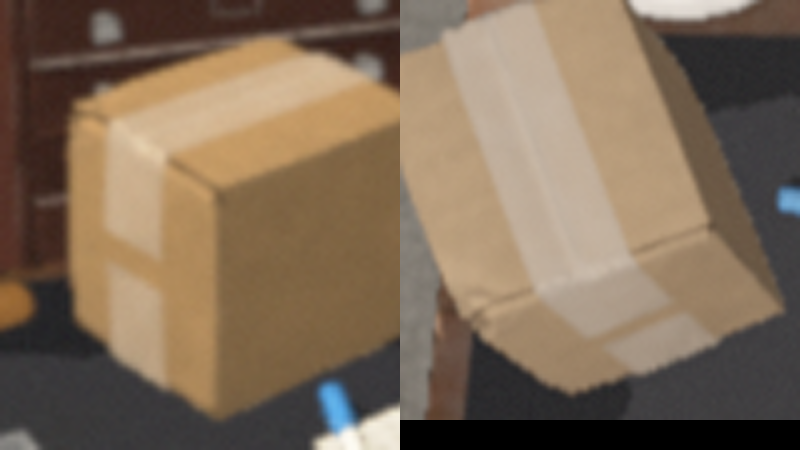

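The box's base edge runs from about (0.62,0.32) to (0.57,0.44), so the gripper body clears it. Moving now.

```bash
python3 -m pendant '[[[-4.1,-2.6,0.6],[0,0,0],1],[[-4.1,-2.6,0.6],[0,0,0],1],[[-4.1,-2.6,0.6],[0,0,0],1],[[-4.1,-2.6,0.6],[0,0,0],1],[[-4.1,-2.6,0.6],[0,0,0],1],[[-4.1,-2.6,0.6],[0,0,0],1],[[-4.1,-2.6,0.6],[0,0,0],1],[[-4.1,-2.6,0.6],[0,0,0],1],[[-4.1,-2.6,0.6],[0,0,0],1],[[0,0,0],[0,0,10.5],1],[[0,0,0],[0,0,10.5],1],[[0,0,0],[0,0,10.5],1]]'
python3 -c "
from h import *
go(.478,.277,.10,8.7)"
```

```text
time_s: 1.6
position: [0.4872, 0.2654, 0.1808]
eef_rot: [-1.323, -2.845, 0.019]
force: [-0.2, 0.4, -0.7]
opening: 0.0933
t 1.6 pos [0.4872 0.2654 0.1808] F [-0.2  0.4 -0.7] open 0.0933 q7 0.26
shift before turn cm [1.5  0.14 8.08] turn deg [-0.68  0.28 31.4 ] shift after turn cm [ 1.29 -0.74  8.08]
```

```bash
python3 -m pendant '[[[0,0,0],[0,0,10.5],1],[[0,0,0],[0,0,10.5],1],[[0,0,0],[-0.7,0.3,10.5],1],[[0.6,-0.35,3],[0,0,0],1],[[0.6,-0.35,3],[0,0,0],1],[[0,0,1.5],[0,0,0],1],[[0,0,0],[0,0,0],1]]'
python3 -c "
from h import *
go(.478,.277,.033,8.7)
p,K,V=snap('top'); cv2.imwrite('pics/a.png',cv2.resize(p[130:250,90:240],None,fx=5,fy=5))"
```

```text
time_s: 2.48
position: [0.4775, 0.2759, 0.1022]
eef_rot: [2.061, 2.368, -0.004]
force: [-0.5, 0.3, -0.0]
opening: 0.0931
t 2.475 pos [0.4775 0.2759 0.1022] F [-0.5  0.3 -0. ] open 0.0931 q7 -0.17
shift before turn cm [0.13 0.07 6.92] turn deg [-0.05  0.19 -0.77] shift after turn cm [0.1  0.07 6.92]
```

View pics/a.png

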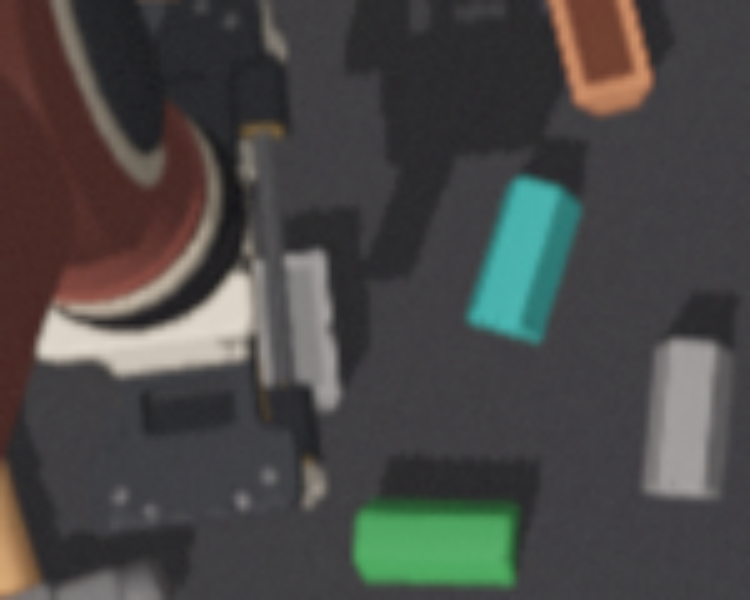

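The gripper stands over the inverted ingot: its visible part is at (315,330), with fingers beyond each end at (265,130) and (310,470). It is clear of the green one. Descending and closing.

```bash
python3 -m pendant '[[[0.1,0.07,3],[0,0,0],1],[[0,0,2.5],[0,0,0],1],[[0,0,1.2],[0,0,0],1],[[0,0,0.1],[0,0,0],1],[[0,0,0],[0,0,0],0],[[0,0,0],[0,0,0],0],[[0,0,0],[0,0,0],0],[[0,0,0],[0,0,0],0],[[0,0,0],[0,0,0],0],[[0,0,0],[0,0,0],0]]'
python3 -c "
from h import *
go(.478,.277,.20,8.7)"
```

```text
time_s: 3.78
position: [0.4843, 0.2786, 0.0403]
eef_rot: [2.06, 2.363, 0.019]
force: [0.3, 0.7, -1.4]
opening: 0.0657
t 3.775 pos [0.4843 0.2786 0.0403] F [ 0.3  0.7 -1.4] open 0.0657 q7 -0.14
shift before turn cm [ -0.03  -0.43 -15.98] turn deg [ 0.77 -0.15 -0.87] shift after turn cm [ -0.07  -0.65 -15.97]
```

Gripped, but about 7 mm higher than planned. I'll reopen, lower and regrip.

```bash
python3 -m pendant '[[[0,0,0],[0,0,0],1],[[0,0,0],[0,0,0],1],[[0,0,0],[0,0,0],1],[[0,0,0.6],[0.7,0,-0.8],1],[[0,0,0],[0,0,0],1]]'
python3 -c "
from h import *
go(.482,.277,.033,8.7)"
```

```text
time_s: 4.4
position: [0.4857, 0.2789, 0.0345]
eef_rot: [-2.047, -2.383, -0.007]
force: [-0.3, 0.1, -0.6]
opening: 0.0927
t 4.4 pos [0.4857 0.2789 0.0345] F [-0.3  0.1 -0.6] open 0.0927 q7 -0.12
shift before turn cm [-0.14 -0.39  0.15] turn deg [ 0.18 -0.18 -0.02] shift after turn cm [-0.13 -0.39  0.15]
```

```bash
python3 -m pendant '[[[0,0,0.35],[0,0,0],1],[[0,0,0],[0,0,0],0],[[0,0,0],[0,0,0],0],[[0,0,0],[0,0,0],0],[[0,0,0],[0,0,0],0],[[0,0,0],[0,0,0],0]]'
python3 -c "
from h import *
go(.482,.277,.20,8.7)"
```

```text
time_s: 5.15
position: [0.4853, 0.2788, 0.0305]
eef_rot: [-2.047, -2.383, -0.006]
force: [0.3, 0.1, 0.6]
opening: 0.0656
t 5.15 pos [0.4853 0.2788 0.0305] F [0.3 0.1 0.6] open 0.0656 q7 -0.12
shift before turn cm [ -0.08  -0.32 -16.95] turn deg [ 0.13 -0.17 -0.03] shift after turn cm [ -0.13  -0.35 -16.95]
```

```bash
python3 -m pendant '[[[0,0,-2],[0,0,0],0],[[0,0,-4],[0,0,0],0],[[0,0,-4],[0,0,0],0],[[0,0,-2],[0,0,0],0],[[0,0,0],[0,0,0],0]]'
python3 -c "
from h import *
go(.503,-.208,.135,-19.7)
s=env.sense();print(s['joints'])"
```

```text
time_s: 5.78
position: [0.4829, 0.2775, 0.1508]
eef_rot: [-2.045, -2.381, 0.005]
force: [-0.5, 0.0, -3.5]
opening: 0.0662
t 5.775 pos [0.4829 0.2775 0.1508] F [-0.5  0.  -3.5] open 0.0662 q7 -0.18
shift before turn cm [-48.3   -5.33   1.6 ] turn deg [-0.25  0.05 28.38] shift after turn cm [-45.03  18.26   1.58]
[-0.74934409  0.59744804  0.29490497  1.81008675 -0.23885797  0.77288322
 -0.17852025]
```

```bash
python3 -m pendant '[[[-2,-0.25,0],[0,0,0],0],[[-4.4,-0.5,0],[0,0,0],0],[[-4.4,-0.5,0],[0,0,0],0],[[-4.4,-0.5,0],[0,0,0],0],[[-4.4,-0.5,0],[0,0,0],0],[[-4.4,-0.5,0],[0,0,0],0],[[-4.4,-0.5,0],[0,0,0],0],[[-4.4,-0.5,0],[0,0,0],0],[[-4.4,-0.5,0],[0,0,0],0],[[-4.4,-0.5,0],[0,0,0],0],[[-3,-0.4,0],[0,0,0],0],[[0,0,0],[0,0,0],0]]'
python3 -c "
from h import *
go(.503,-.208,.135,-19.7)"
```

```text
time_s: 7.28
position: [0.4796, -0.2033, 0.1373]
eef_rot: [-2.051, -2.35, 0.055]
force: [0.8, 1.3, -3.0]
opening: 0.0659
t 7.275 pos [ 0.4796 -0.2033  0.1373] F [ 0.8  1.3 -3. ] open 0.0659 q7 0.67
shift before turn cm [-0.78  2.26  0.14] turn deg [-2.22  0.92 27.47] shift after turn cm [0.35 2.36 0.23]
```

```bash
python3 -m pendant '[[[0,0,0],[-1.1,0.4,9],0],[[0,0,0],[-1.1,0.4,9],0],[[0,0,0],[0,0,9],0],[[0,0,0],[0,0,0],0],[[0.35,2.35,0],[0,0,0],0],[[0,0,0],[0,0,0],0],[[0,0,0],[0,0,0],0]]'
python3 - <<'E'
from h import *
go(.503,-.208,.08,-19.7)
p,K,V=snap('side');cv2.imwrite('pics/b.png',cv2.resize(p[170:360,200:390],None,fx=3.1,fy=3.1,interpolation=cv2.INTER_CUBIC))
E
```

```text
time_s: 8.15
position: [0.4939, -0.2026, 0.1305]
eef_rot: [-2.55, -1.8, 0.013]
force: [0.5, 0.1, -2.7]
opening: 0.0657
t 8.15 pos [ 0.4939 -0.2026  0.1305] F [ 0.5  0.1 -2.7] open 0.0657 q7 0.33
shift before turn cm [-0.23  1.15  5.02] turn deg [-1.23 -0.28  0.15] shift after turn cm [-0.2   1.04  5.05]
```

View pics/b.png

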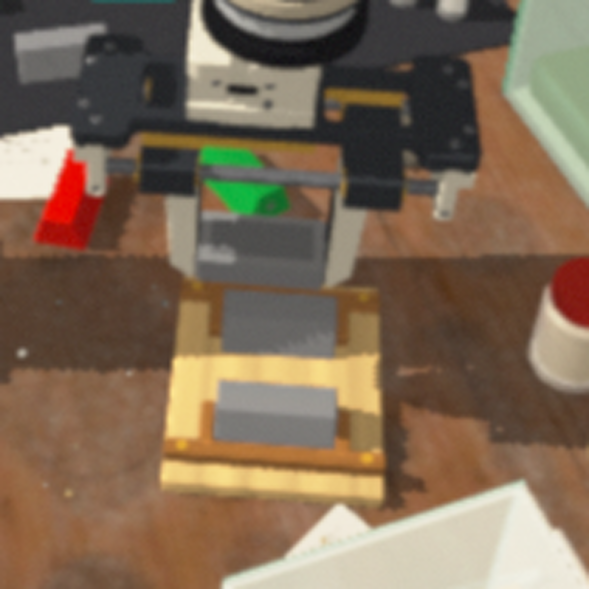

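Side view: the ingot is held level at (260,245), with the reference ingots at (280,320) and (275,410) and the gap row at y≈365. I'll move over the gap and lower partway.

```bash
python3 -m pendant '[[[-0.1,0.5,1],[-1.2,-0.3,0],0],[[-0.1,0.5,1.5],[0,0,0],0],[[0,0.1,1.5],[0,0,0],0],[[0,0,0],[0,0,0],0],[[0,0,0],[0,0,0],0]]'
python3 - <<'E'
from h import *
go(.503,-.208,.075,-19.7)
p,K,V=snap('side')
s=env.sense(); P=np.array(s['position']); Rm=R.from_rotvec(s['eef_rot']).as_matrix(); a=np.arctan2(-Rm[1,1],-Rm[0,1]) if Rm[0,1]<0 else np.arctan2(Rm[1,1],Rm[0,1])
b=np.degrees(a);print(b)
big=cv2.resize(p[190:340,200:350],None,fx=4,fy=4,interpolation=cv2.INTER_CUBIC)
def dr(L,c):
    u=(proj(K,V,L)-[200,190]+.5)*4-.5; cv2.polylines(big,[np.round(u).astype(int)],True,c,1)
for y in(.032,-.032): dr(place(np.array([[.033,y+.01,.038],[.033,y-.01,.038],[-.033,y-.01,.038],[-.033,y+.01,.038]]),.503,-.208,np.radians(-19.7),0),(0,0,255))
dr(place(np.array([[.06,.072,.012],[.06,-.072,.012],[-.06,-.072,.012],[-.06,.072,.012]]),.503,-.208,np.radians(-19.7),0),(0,0,255))
v=verts(.02,.036); q=place(v,P[0],P[1],a,P[2]-.027); dr(q[[4,5,7,6]],(255,0,0)); dr(q[[0,1,3,2]],(255,0,0))
cv2.imwrite('pics/c.png',big)
E
```

```text
time_s: 8.82
position: [0.5018, -0.2079, 0.0881]
eef_rot: [-2.564, -1.811, 0.002]
force: [-0.4, -0.3, -2.5]
opening: 0.0657
t 8.825 pos [ 0.5018 -0.2079  0.0881] F [-0.4 -0.3 -2.5] open 0.0657 q7 0.37
shift before turn cm [0.03 0.12 1.31] turn deg [-0.16 -0.01  0.18] shift after turn cm [0.03 0.11 1.31]
-19.50958187925583
```

View pics/c.png

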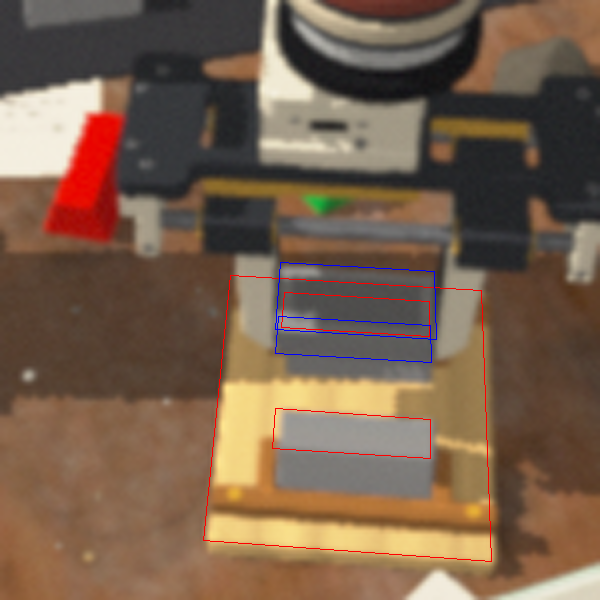

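Overlay: the held ingot (blue, about (355,300)) agrees with the model. The near reference ingot's actual top edge runs x 280–436 against the model's 273–430, so the board lies about 1.5 mm further along +x. I'll correct for that and lower.

```bash
python3 -m pendant '[[[0,0.3,1],[0,0,0],0],[[0,0,1],[0,0,0],0],[[0,0,1],[0,0,0],0],[[0,0,0],[0,0,0],0]]'
python3 -c "
from h import *
go(.5045,-.208,.039,-19.7)"
```

```text
time_s: 9.38
position: [0.505, -0.2087, 0.0563]
eef_rot: [-2.564, -1.812, 0.002]
force: [0.4, 0.2, -2.5]
opening: 0.0659
t 9.375 pos [ 0.505  -0.2087  0.0563] F [ 0.4  0.2 -2.5] open 0.0659 q7 0.39
shift before turn cm [ 0.05 -0.07  1.73] turn deg [-0.13 -0.02  0.21] shift after turn cm [ 0.05 -0.07  1.73]
```

```bash
python3 -m pendant '[[[0.05,-0.05,0.8],[0,0,0],0],[[0,0,0.5],[0,0,0],0],[[0,0,0.3],[0,0,0],0],[[0,0,0],[0,0,0],0]]'
python3 -c "
from h import *
go(.5045,-.208,.039,-19.7)"
```

```text
time_s: 9.88
position: [0.5048, -0.2082, 0.0393]
eef_rot: [-2.564, -1.812, 0.001]
force: [0.7, -0.9, -3.1]
opening: 0.0657
t 9.875 pos [ 0.5048 -0.2082  0.0393] F [ 0.7 -0.9 -3.1] open 0.0657 q7 0.4
shift before turn cm [ 0.   -0.04  0.03] turn deg [-0.11 -0.02  0.21] shift after turn cm [ 0.   -0.04  0.03]
```

Nothing is resisting yet. I'll lower another 1–2 mm until it touches, then release and lift straight up.

```bash
python3 -m pendant '[[[0,0,0.15],[0,0,0],0],[[0,0,0.1],[0,0,0],0]]'; python3 -m pendant '[[[0,0,0],[0,0,0],0.9],[[0,0,0],[0,0,0],0.9],[[0,0,0],[0,0,0],0.9],[[0,0,0],[0,0,0],0.9],[[0,0,-3],[0,0,0],0.9],[[0,0,-4],[0,0,0],1],[[0,0,-4],[0,0,0],1],[[0,0,0],[0,0,0],1]]'
python3 -c "
from h import *
go(.4415,.1046,.13,-4.3)"
```

```text
time_s: 10.12
position: [0.505, -0.2083, 0.039]
eef_rot: [-2.565, -1.812, -0.001]
force: [-2.7, 1.5, 4.3]
opening: 0.0659
time_s: 11.12
position: [0.5061, -0.2093, 0.1519]
eef_rot: [2.565, 1.812, 0.002]
force: [0.1, 0.8, -0.6]
opening: 0.0928
t 11.125 pos [ 0.5061 -0.2093  0.1519] F [ 0.1  0.8 -0.6] open 0.0928 q7 0.32
shift before turn cm [ 27.42 -16.58   2.17] turn deg [ 1.000e-01 -1.000e-02 -1.522e+01] shift after turn cm [30.81 -8.8   2.19]
```

```bash
python3 -m pendant '[[[2,-1.2,0],[0,0,0],1],[[4.2,-2.55,0],[0,0,0],1],[[4.2,-2.55,0],[0,0,0],1],[[4.2,-2.55,0],[0,0,0],1],[[4.2,-2.55,0],[0,0,0],1],[[4.2,-2.55,0],[0,0,0],1],[[4.2,-2.55,0],[0,0,0],1],[[0,0,0],[0,0,-7.6],1],[[0,0,0],[0,0,-7.6],1],[[0,0,0],[0,0,0],1]]'
python3 - <<'E'
from h import *
go(.4415,.1046,.08,-4.3)
p,K,V=snap('side')
cv2.imwrite('pics/d.png',cv2.resize(p[150:350,190:340],None,fx=3,fy=3,interpolation=cv2.INTER_CUBIC))
E
```

```text
time_s: 12.38
position: [0.4336, 0.1138, 0.1414]
eef_rot: [-2.286, -2.144, 0.022]
force: [-0.2, -0.1, 0.4]
opening: 0.0931
t 12.375 pos [0.4336 0.1138 0.1414] F [-0.2 -0.1  0.4] open 0.0931 q7 -0.07
shift before turn cm [-0.83  0.94  6.13] turn deg [-0.84  0.32  0.62] shift after turn cm [-0.86  0.86  6.14]
```

View pics/d.png

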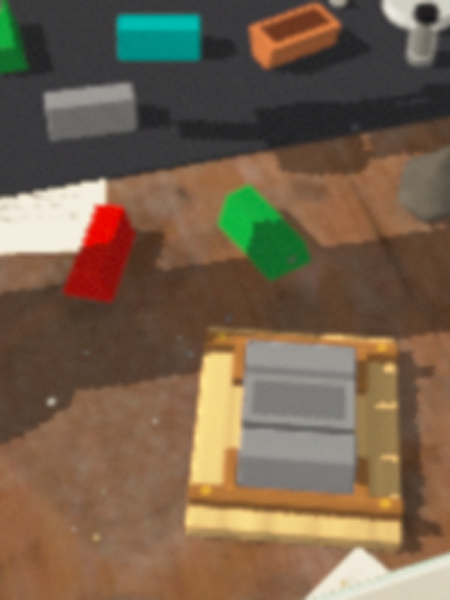

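The inverted ingot sits in the gap at (300,400), flush and with its ends even. The upright grey at (90,110) is untouched. Now grasping it.

```bash
python3 -m pendant '[[[-0.8,0.9,1.5],[-0.8,0.3,0.6],1],[[0,0,3],[0,0,0],1],[[0,0,1.5],[0,0,0],1],[[0,0,0],[0,0,0],1]]'
python3 -c "
from h import *
go(.4415,.1046,.032,-4.3)"
```

```text
time_s: 12.92
position: [0.4424, 0.1028, 0.0787]
eef_rot: [2.316, 2.121, -0.003]
force: [-1.2, -0.0, 0.3]
opening: 0.0929
t 12.925 pos [0.4424 0.1028 0.0787] F [-1.2 -0.   0.3] open 0.0929 q7 0.01
shift before turn cm [ 0.18 -0.1   4.67] turn deg [-0.02  0.13 -0.73] shift after turn cm [ 0.17 -0.1   4.67]
```

```bash
python3 -m pendant '[[[0.18,-0.1,1.5],[0,0,-0.7],1],[[0,0,1.5],[0,0,0],1],[[0,0,1],[0,0,0],1],[[0,0,0],[0,0,0],1]]'
python3 -c "
from h import *
go(.4415,.1046,.032,-4.3)"
```

```text
time_s: 13.42
position: [0.4432, 0.1039, 0.0391]
eef_rot: [2.307, 2.127, 0.001]
force: [-0.3, -0.1, 0.0]
opening: 0.0927
t 13.425 pos [0.4432 0.1039 0.0391] F [-0.3 -0.1  0. ] open 0.0927 q7 0.04
shift before turn cm [ 0.06 -0.18  0.71] turn deg [ 0.18  0.13 -0.34] shift after turn cm [ 0.06 -0.18  0.71]
```

```bash
python3 -m pendant '[[[0.06,-0.15,0.7],[0,0,0],1],[[0,0,0.1],[0,0,0],1],[[0,0,0],[0,0,0],0],[[0,0,0],[0,0,0],0],[[0,0,0],[0,0,0],0],[[0,0,0],[0,0,0],0],[[0,0,0],[0,0,0],0]]'
python3 -c "
from h import *
go(.4415,.1046,.032,-4.3)"
```

```text
time_s: 14.3
position: [0.4428, 0.1048, 0.0319]
eef_rot: [2.306, 2.125, 0.005]
force: [-0.1, 0.8, -0.4]
opening: 0.0656
t 14.3 pos [0.4428 0.1048 0.0319] F [-0.1  0.8 -0.4] open 0.0656 q7 0.05
shift before turn cm [-0.03 -0.12 -0.01] turn deg [ 0.35  0.09 -0.38] shift after turn cm [-0.03 -0.12 -0.01]
```

```bash
python3 -m pendant '[[[0,0,-2],[0,0,0],0],[[0,0,-4],[0,0,0],0],[[0,0,-4],[0,0,0],0],[[0,0,-4],[0,0,0],0],[[0,0,0],[0,0,0],0]]'
python3 -c "
from h import *
go(.5045,-.208,.15,70.3);print(env.sense()['joints'])"
```

```text
time_s: 14.92
position: [0.439, 0.1049, 0.1733]
eef_rot: [2.31, 2.129, -0.007]
force: [-0.6, 1.1, -3.6]
opening: 0.0655
t 14.925 pos [0.439  0.1049 0.1733] F [-0.6  1.1 -3.6] open 0.0655 q7 -0.08
shift before turn cm [-30.64   9.08   2.42] turn deg [ -0.28   0.09 -74.97] shift after turn cm [-16.72 -27.25   2.33]
[-0.5750407   0.43862778  0.40631497  2.06825118 -0.26297874  0.68733277
 -0.07932559]
```

```bash
python3 -m pendant '[[[-2,0.6,0],[0,0,0],0],[[-4.5,1.3,0.3],[0,0,0],0],[[-4.5,1.3,0.3],[0,0,0],0],[[-4.5,1.3,0.3],[0,0,0],0],[[-4.5,1.3,0.3],[0,0,0],0],[[-4.5,1.3,0.3],[0,0,0],0],[[-4.5,1.3,0.3],[0,0,0],0],[[0,0,0],[0,0,-9],0],[[0,0,0],[0,0,-9],0],[[0,0,0],[0,0,-9],0],[[0,0,0],[0,0,-9],0],[[0,0,0],[0,0,0],0]]'
python3 -c "
from h import *
go(.5045,-.208,.15,70.3);print(env.sense()['joints'])"
```

```text
time_s: 16.42
position: [0.4849, -0.1934, 0.1288]
eef_rot: [-1.483, -2.713, 0.023]
force: [0.5, 0.8, -2.1]
opening: 0.0657
t 16.425 pos [ 0.4849 -0.1934  0.1288] F [ 0.5  0.8 -2.1] open 0.0657 q7 1.03
shift before turn cm [-2.21  0.78 -2.24] turn deg [ -1.34  -2.7  -37.63] shift after turn cm [-2.34 -0.72 -2.12]
[ 0.22790105  0.5925617   0.16131779  1.8863463  -0.12388107  0.72376096
  1.02956709]
```

```bash
python3 -m pendant '[[[0,0,0],[-0.6,-1.2,-9.5],0],[[0,0,0],[-0.6,-1.2,-9.5],0],[[0,0,0],[0,0,-9.5],0],[[0,0,0],[0,0,-9],0],[[0,0,0],[0,0,0],0]]'
python3 -c "
from h import *
go(.5045,-.208,.11,70.3)"
```

```text
time_s: 17.05
position: [0.48, -0.1907, 0.1219]
eef_rot: [-0.529, -3.078, 0.005]
force: [-0.6, -0.0, -3.5]
opening: 0.0658
t 17.05 pos [ 0.48   -0.1907  0.1219] F [-0.6 -0.  -3.5] open 0.0658 q7 1.52
shift before turn cm [-2.9  -0.8   1.15] turn deg [-0.36 -1.03  0.21] shift after turn cm [-2.89 -0.8   1.19]
```

```bash
python3 -m pendant '[[[-1.5,-0.4,0.5],[-0.3,-1,0],0],[[-1.4,-0.4,0.5],[0,0,0],0],[[0,0,0],[0,0,0],0],[[0,0,0],[0,0,0],0]]'
python3 - <<'E'
from h import *
go(.5045,-.208,.075,70.3)
p,K,V=snap('side')
cv2.imwrite('pics/e.png',cv2.resize(p[190:340,200:350],None,fx=4,fy=4,interpolation=cv2.INTER_CUBIC))
E
```

```text
time_s: 17.55
position: [0.5062, -0.2093, 0.1093]
eef_rot: [-0.543, -3.093, 0.001]
force: [-0.1, 0.0, -4.0]
opening: 0.0657
t 17.55 pos [ 0.5062 -0.2093  0.1093] F [-0.1  0.  -4. ] open 0.0657 q7 1.54
shift before turn cm [0.2  0.07 3.43] turn deg [-0.06 -0.08 -0.22] shift after turn cm [0.2  0.07 3.43]
```

View pics/e.png

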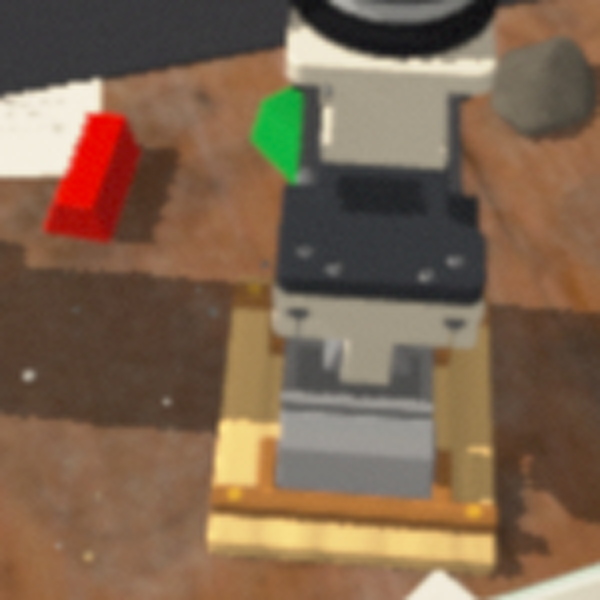

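The finger and held ingot at (370,365) are centred over the layer (x 280–436), crosswise and level. Lowering.

```bash
python3 -m pendant '[[[0.2,0.07,1.5],[0,0,0],0],[[0,0,1],[0,0,0],0],[[0,0,0.7],[0,0,0],0],[[0,0,0],[0,0,0],0]]'
python3 -c "
from h import *
go(.5045,-.208,.0664,70.3)"
```

```text
time_s: 18.1
position: [0.5035, -0.207, 0.0748]
eef_rot: [-0.542, -3.091, 0.0]
force: [0.5, -0.3, -3.0]
opening: 0.0657
t 18.1 pos [ 0.5035 -0.207   0.0748] F [ 0.5 -0.3 -3. ] open 0.0657 q7 1.53
shift before turn cm [-0.12 -0.06  0.84] turn deg [-0.04 -0.17 -0.19] shift after turn cm [-0.12 -0.06  0.84]
```

```bash
python3 -m pendant '[[[-0.1,-0.06,0.5],[0,0,0],0],[[0,0,0.25],[0,0,0],0],[[0,0,0.15],[0,0,0],0],[[0,0,0],[0,0,0],0]]'
python3 -c "
from h import *
go(.5045,-.208,.0664,70.3)"
```

```text
time_s: 18.6
position: [0.5052, -0.2084, 0.0669]
eef_rot: [-0.543, -3.094, 0.001]
force: [-0.4, 0.8, -1.8]
opening: 0.0659
t 18.6 pos [ 0.5052 -0.2084  0.0669] F [-0.4  0.8 -1.8] open 0.0659 q7 1.54
shift before turn cm [0.07 0.01 0.05] turn deg [-0.04 -0.03 -0.19] shift after turn cm [0.07 0.01 0.05]
```

```bash
python3 -m pendant '[[[0,0,0.15],[0,0,0],0],[[0,0,0.05],[0,0,0],0]]'; python3 -m pendant '[[[0,0,0],[0,0,0],0.9],[[0,0,0],[0,0,0],0.9],[[0,0,0],[0,0,0],0.9],[[0,0,0],[0,0,0],0.9],[[0,0,-3],[0,0,0],0.9],[[0,0,-4],[0,0,0],0.9],[[0,0,-4],[0,0,0],0.9],[[0,0,0],[0,0,0],0.9]]'; python3 -m pendant '[[[4,0,0],[0,0,0],0.9],[[5,0,0],[0,0,0],0.9],[[5,0,0],[0,0,0],0.9],[[5,0,0],[0,0,0],0.9],[[0,0,0],[0,0,0],0.9],[[0,0,0],[0,0,0],0.9]]'
python3 - <<'E'
from h import *
p,K,V=snap('side'); q,K2,V2=snap('top'); 
f=lambda i:cv2.resize(i,(400,400),interpolation=cv2.INTER_CUBIC)
cv2.imwrite('pics/f.png',np.hstack([f(p[225:345,235:355]),f(q[135:235,317:417])]))
E
```

```text
time_s: 18.85
position: [0.5053, -0.2084, 0.0666]
eef_rot: [0.542, 3.094, -0.001]
force: [-1.0, 0.3, 1.1]
opening: 0.0659
time_s: 19.85
position: [0.5064, -0.2087, 0.1791]
eef_rot: [0.542, 3.092, -0.002]
force: [0.1, -0.5, 0.3]
opening: 0.0838
time_s: 20.6
position: [0.3193, -0.1409, 0.1738]
eef_rot: [-0.541, -3.088, -0.001]
force: [0.6, -0.6, 0.4]
opening: 0.0837
```

View pics/f.png

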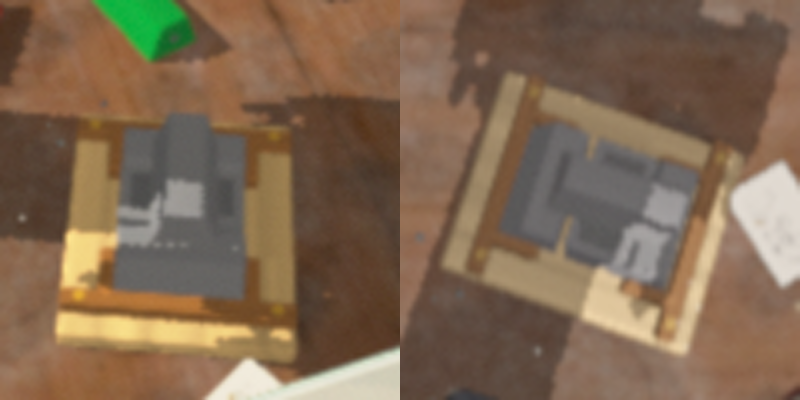

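Both views show the upright ingot lying level and square across the middle of the three, at (187,165) on the left and about (610,190) on the right. The inverted ingot is seated below it, and the gripper is clear. Handing in.

```bash
python3 -c "
from bench import env
print(env.sense()['qvel']); print(env.sign_off())"
```

```text
[ 1.23034129e-04  3.66629439e-03 -1.64976378e-04 -1.56695427e-02
 -9.85804343e-04 -4.00190616e-03 -9.73186426e-05]
the job is handed in; nothing more can be done
None
```

I set the inverted grey ingot into the gap and laid the upright grey ingot crosswise over the middle of the three. I handed the job in at about 20.7 s of the 54 s allowed; no verdict is reported.

- **Seating:** both ingots touched down within about 1 mm of the tool heights I expected.
- **Final pictures:** the side and top views show the inverted ingot flush, with its ends even. The other lies level, square and centred on top. I judged this by eye and did not measure the final poses.
- **Copper ingot:** I never went near it, though I did not measure its final position.
- **What disagreed:** the two cameras differed by about 2–3 mm on positions, so I shifted the placing point 1.5 mm along x. The first grasp of the inverted ingot was about 7 mm too high and its grip centre ended about 7 mm from the camera fit in x. I let go, lowered and regripped before lifting.

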